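# Shut the cobbler's drawer and throw its two-stage bolt

### The job

Push the cobbler's half-open drawer fully shut, then lock it: push the post of the bolt on top of the cabinet along its channel, past the first click, all the way to its second stop. Leave the bolt there, and leave the jar, the whetstone and the hammer where they are.

Things in the scene. Friction and masses are not known exactly. Their poses are not given: they have to be found in the camera images.
- cabinet: Chipped sky-blue cabinet, fixed, 260 (x) by 360 (y) by 140 mm high; origin at the centre of its underside; -x is its front, where the drawer comes out; may stand turned. On its flat top at x = -70 mm a steel bolt channel runs along y from -80 to +55 mm: two rails, outer faces at x = -85 and -55, with studs up to 23 mm above the top marking the post's three places (y = -30, -5, +20 mm).
- drawer (a joint): How far the shallow drawer is pulled out towards cabinet -x, in m: 0 = fully shut (hard stop), 0.12 = fully out. About 2 N of friction; stays where it is left. It holds rubber sole squares, a rasp and a buckle, all fixed in it.
- drawer_front (a point): Middle of the drawer's outer front face, 100 mm above the work surface; moves with the drawer. The face is flat, no handle (only a dark finger mark), 356 mm wide, from 61 to 137 mm above the work surface, and looks to -x (axes as the cabinet's). Shut, it stands 12 mm in front of the cabinet's front edge.
- keeper_eye (a point): Middle of the upright steel eye on a strap that moves with the drawer over the cabinet top: 28 mm (x) by 14 mm (y), top 37 mm above the cabinet top, opening along y, 20 mm wide inside. Drawer shut: it is in line with the bolt at cabinet x = -70, y = +82 mm, and the 10 mm bolt rod can enter. Drawer open: the rod misses it, and a thrown rod keeps the drawer from shutting.
- bolt (a joint): Travel of the bolt along cabinet +y, in m: 0 = unlocked (start), 0.025 = first click (a spring detent, not locked), 0.05 = second stop (hard stop, locked). Let go, it springs to within 2 mm of the nearest of these places (tipping over at about 0.0125 and 0.0375); pushing it on takes up to about 8 N.
- lever_post (a point): Point on the axis of the bolt's upright round steel post (14 mm across, top 67 mm above the cabinet top); 12 mm below the post's top, 32 mm above the studs. The rod lies along y under it between the rails. It starts at cabinet x = -70, y = -30 mm and is pushed from its -y side to +y. Within 50 mm nothing stands higher than the studs but the keeper's eye, ahead of it. Axes as the cabinet's.
- jar: Bystander, loose, on the back of the cabinet top: green glass jar of brass tacks with a steel cap, 66 mm across, 97 mm high; origin at the centre of its underside.
- whetstone: Bystander, loose, on the back of the cabinet top: grey whetstone 50 (x) by 150 (y) by 25 mm high; origin at the centre of its underside.
- hammer: Bystander, loose, lying on the work surface to one side of the cabinet: hammer 240 mm long along its own x, handle to -x; origin on its underside, near mid-length.

How it is judged:
On the way, in this order (a step that is already met when the one before it is completed fails the run):
1. the drawer is fully shut (within 4 mm) (value of joint drawer below 0.004 m), for 0.2 s.
2. the bolt is at its second stop (within 4 mm) (value of joint bolt above 0.046 m), for 0.2 s.
At the end, for the whole second after the job is handed in: The drawer is within 5 mm of fully shut, the bolt rests within 4 mm of its second stop (through the keeper's eye), and the jar, the whetstone and the hammer are within 20 mm of where they stood (value of joint drawer below 0.005 m and value of joint bolt above 0.046 m and velocity of joint bolt below 0.01 m/s and distance of each of jar, whetstone, hammer from where it was at the start of the episode below 0.02 m); the robot touches nothing.
It fails at once if the jar is shifted by more than 20 mm, lifted or carried (distance of jar from where it was at the start of the episode above 0.02 m).
It fails at once if the whetstone is shifted by more than 20 mm, lifted or carried (distance of whetstone from where it was at the start of the episode above 0.02 m).
It fails at once if the hammer is shifted by more than 20 mm, lifted or carried (distance of hammer from where it was at the start of the episode above 0.02 m).
It fails at once if the jar is tipped over (angle between jar's own z axis and vertical above 0.4 rad).
It also fails if it takes over 48 s, if anything falls off the work surface, if the arm or the gripper's body presses on something with over 40 N, if the wrist force passes 120 N, or if a joint passes its speed limit or range.

### The arm

A 6-joint arm with a two-finger parallel gripper is mounted at the origin on the work surface. World frame = base frame: x ahead of the robot, y to its left, z up, the work surface at z = 0. Lengths are in m, angles in rad, forces in N, time in s.
With the tool pointing down it reaches from about 0.25 to 0.8 m from the base axis. Payload 8.5 kg.
Tool frame: the origin (TCP) lies on the centre line of the jaws, within the pads' length; the fingertips stand 14 mm ahead of it and the grasp point (between the pads) lies 5 mm behind it; z points along the fingers, y is the line along which they close (so a half turn about z gives the same grasp; the last joint's range is limited). The gripper opens to 85 mm and grips with 20 to 120 N. Pads are 22 mm wide; open, the fingers measure 114 mm over their backs; the gripper's body (76 mm by 85 mm) begins 54 mm behind the grasp point. The pads swing forward as they close: fully open they stand 13 mm farther back than shut.
Start: joints at [1.274, 0.238, -0.013, 1.319, 0, 1.571], TCP at [0.154, 0.502, 0.245] pointing down, gripper open.
Joint ranges: [-2.66, 2.66], [-1.03, 1.9], [-1.14, 1.46], [-1.82, 2.27], [-1.45, 1.34], [-3.14, 3.14]. Speed limits (rad/s): [2.22, 2.22, 2.79, 3.14, 3.14, 3.14].

### API

Orientations are given as a 3x3 rotation matrix whose columns are the frame's x, y, z axes.
In Python, from workcell import bot, cams gives the robot as it stands. The module is installed in compiled form; this text tells all that it offers.
- The arm moves only by the tool arm_command, never from a script. Its argument "targets" is text: rows parted by semicolons, each of 7 numbers parted by spaces: the turn, a rotation vector about the tool's x, y, z each as a share of 90 degrees, from -1 to 1, then the shift along the tool's x, y, z each as a share of 200 mm, from -1 to 1, then the opening, from -1 (shut) to 1 (fully open). In form: rx ry rz x y z jaw; .... A call has 1 to 5 rows; each row is the pose to reach, as a shift and turn from the pose commanded when the call began, along the tool's axes at that moment; what a row does not reach only later rows make up. A row lasts 1/10 s, in which the tool goes at most 50 mm and 8.59 degrees, less where a joint would pass 70% of its speed; a pose out of reach is approached as far as the arm can. A call with a number of a shift or a turn outside -1 to 1 is refused whole. A call with a gripper value outside its range is refused whole. The fingers move at their own pace and stop on an object; "force" is the grip in N (left out, the last holds). Time passes only in rows, so rows that repeat a pose let the fingers close. It gives the time, the measured TCP pose, the force, the opening and the grip force at its end, in the units of the state.
- bot.observe(): the state, without advancing time (a new reading comes with each control period).
- cams.capture(name): name is "scene" or "side" or "wrist"; returns a dict with "color" (384x512x3 uint8, red, green, blue), "fx", "fy", "cx", "cy" (pixels), "cam_to_world" (4x4, takes a point from camera to world coordinates). Camera axes: x right, y down, z forward; pixel columns grow to the right and rows downward; lengths in m; the calibration is good to about 2 mm. A picture is of the moment at which its call begins. There is no depth.
- bot.job_done(): hands the job in; it is judged then, once.
The state is a dict: "time": time; "qpos": joint angles; "dq": joint speeds; "effort": joint torques, N m; "position": TCP position; "orientation": TCP orientation; "contact_force": force on the tool from outside, world axes, zero at the start; "torque": the same for the moment, N m; "width": finger opening in m; "grip_force": force on a finger pad.
Only numpy, scipy, OpenCV 4.12 (cv2) and the standard library are available. Lean on these libraries where they do the work, as an engineer would, in place of code of your own. Each camera call takes 0.05 s, during which the arm holds its last target. There are 200 camera calls.

## Working session

There is one attempt and no reset: what is moved stays moved. The work goes in short steps, Python scripts to look and compute and a tool call to move; the robot and the scene stay as the last step left them, time stands still between calls to the robot, and variables do not carry over. Pictures are saved under pics/ and viewed, at most 10 in all, crops included, and the job is handed in when it is done.

Besides the shell and the picture viewer there is one more tool, called after "Call:" as name(argument=value, ...) on one line, values as JSON. arm_command: Moves the arm, as the interface text tells. Its arguments: {"type":"object","properties":{"targets":{"type":"string"},"force":{"type":"number"}},"required":["targets"]}

```bash
mkdir -p pics
cat > h.py <<'E'
import numpy as np, cv2
from workcell import bot, cams
def snap(n,f):
    c=cams.capture(n); cv2.imwrite(f'pics/{f}.png',cv2.cvtColor(c['color'],cv2.COLOR_RGB2BGR)); np.savez(f'pics/{f}.npz',**c); return c
def load(f): return np.load(f'pics/{f}.npz')
def ray(c,u,v,z):
    M=c['cam_to_world'];d=M[:3,:3]@np.array([(u-c['cx'])/c['fx'],(v-c['cy'])/c['fy'],1]);o=M[:3,3];return o+d*(z-o[2])/d[2]
def proj(c,p):
    M=c['cam_to_world'];q=M[:3,:3].T@(np.array(p)-M[:3,3]);return q[0]/q[2]*c['fx']+c['cx'],q[1]/q[2]*c['fy']+c['cy']
E
python3 - <<'E'
from h import *
for n in ('scene','side'):
    c=snap(n,n+'0'); print(n,c['cam_to_world'].round(3).tolist(),c['fx'])
a=[cv2.imread(f'pics/{n}0.png') for n in('scene','side')]
for n,i in zip(('scene','side'),a): cv2.imwrite(f'pics/{n}0b.png',cv2.resize(i,(800,600),interpolation=cv2.INTER_CUBIC))
s=bot.observe(); print(s['position'],s['orientation'],s['width'])
E
```

```text
scene [[-0.256, -0.914, 0.314, 0.231], [-0.967, 0.241, -0.086, 0.25], [0.003, -0.326, -0.945, 1.242], [0.0, 0.0, 0.0, 1.0]] 475.7040129504541
side [[0.995, -0.101, 0.025, 0.569], [-0.103, -0.952, 0.289, -0.183], [-0.005, -0.29, -0.957, 1.205], [0.0, 0.0, 0.0, 1.0]] 475.65961682723616
[0.15344218 0.50169714 0.24474229] [[-9.56277811e-01  2.92459624e-01 -3.42013881e-04]
 [ 2.92459820e-01  9.56276962e-01 -1.27478570e-03]
 [-4.57633505e-05 -1.31907459e-03 -9.99999129e-01]] 0.08545795812608874
```

View pics/scene0b.png

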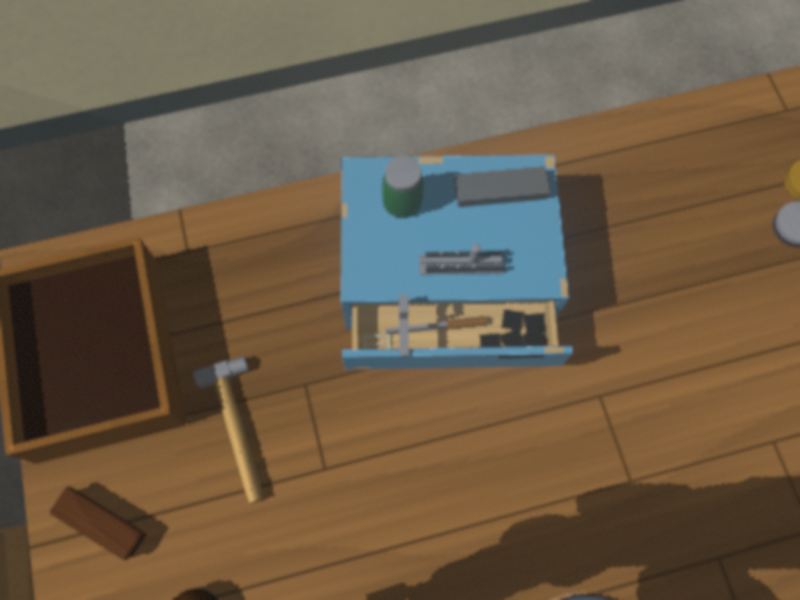

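View pics/side0b.png

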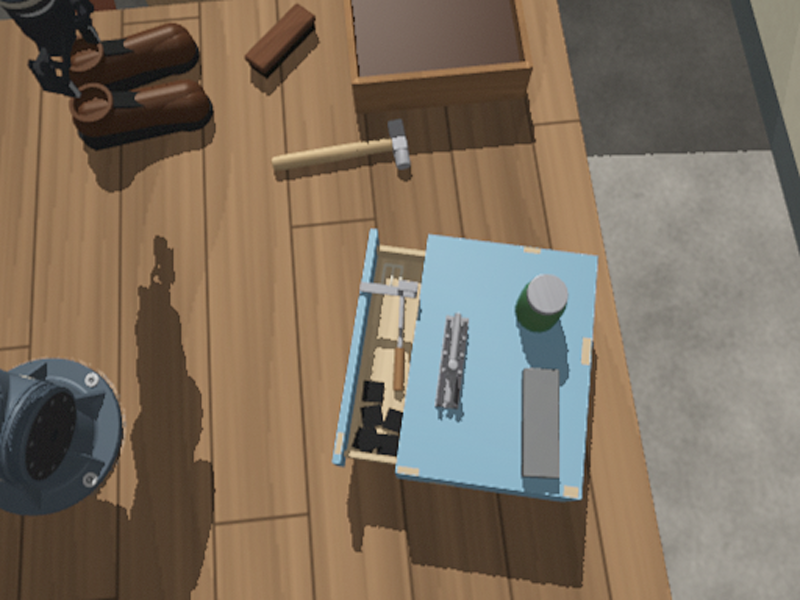

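The cabinet top's corners are at (427,235), (597,256), (581,497) and (398,476) in the side view, and at (342,157), (556,156), (567,300) and (342,300) in the scene view. The post is near (455,350) in side, and the drawer is about half open.

```bash
cat >> h.py <<'E'
def fit(P,L):
    a,b=L.mean(0),P.mean(0);H=(L-a).T@(P-b);t=np.arctan2(H[0,1]-H[1,0],H[0,0]+H[1,1]);R=np.array([[np.cos(t),-np.sin(t)],[np.sin(t),np.cos(t)]]);return t,R,b-R@a
E
python3 - <<'E'
from h import *
L=np.array([[-.13,.18],[.13,.18],[.13,-.18],[-.13,-.18]])
pts={'side':[(427,235),(597,256),(581,497),(398,476)],'scene':[(342,300),(342,157),(556,156),(567,300)]}
A=[]
k=lambda p:((p[0]+.5)*.64-.5,(p[1]+.5)*.64-.5)
for n,ps in pts.items():
    c=load(n+'0');P=np.array([ray(c,*k(p),.14)[:2] for p in ps]);A.append(P)
    t,R,o=fit(P,L);print(n,t,o,(P-L@R.T-o).round(4).tolist())
t,R,o=fit(np.vstack(A),np.vstack([L,L]));print('both',t,o)
loc=lambda p:R.T@(p[:2]-o)
c=load('side0')
for nm,p,z in [('front L',(374,230),.137),('front R',(337,461),.137),('post top',(457,318),.207),('post top?',(453,363),.207)]: print(nm,loc(ray(c,*k(p),z)))
for nm,l,z in [('posttop',(-.07,-.03),.207),('eye shut',(-.07,.082),.177)]:
    for n in('side','scene'):print(nm,n,(np.array(proj(load(n+'0'),[*(R@l+o),z]))+.5)/.64-.5)
for nm,l in [('post',(-.07,-.03)),('front@0',(-.142,0))]: print(nm,R@l+o)
for n,b in(('side',(330,220,480,480)),):
    i=cv2.imread('pics/side0.png')[140:310,205:315];cv2.imwrite('pics/c1.png',cv2.resize(i,None,fx=3.5,fy=3.5,interpolation=cv2.INTER_CUBIC))
E
```

```text
side -0.2297478129855636 [0.72284045 0.01671671] [[0.0005, -0.0001], [-0.0002, -0.0019], [-0.0026, 0.0035], [0.0023, -0.0015]]
scene -0.2530702346281932 [0.72388754 0.01617824] [[0.0006, -0.0028], [-0.0003, 0.0018], [-0.0004, -0.0008], [0.0001, 0.0018]]
both -0.2414361636118554 [0.723364   0.01644747]
front L [-0.21417254  0.17687613]
front R [-0.2136417  -0.17364653]
post top [-0.07315878  0.03656428]
post top? [-0.07110004 -0.02705367]
posttop side [453.54449587 365.22281297]
posttop scene [476.76644027 248.07092564]
eye shut side [461.63667255 293.33271804]
eye shut scene [402.84790817 257.07388529]
post [0.64822139 0.00405442]
front@0 [0.58548262 0.0503993 ]
```

View pics/c1.png

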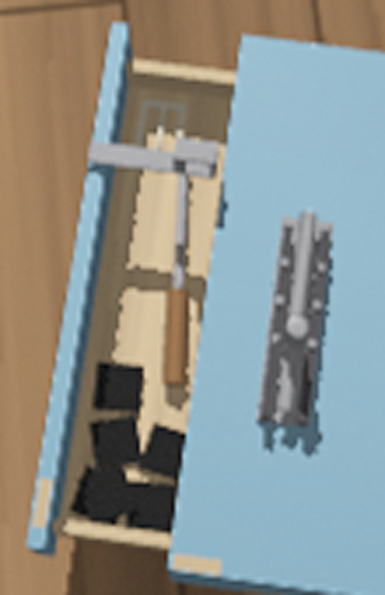

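The crop shows the post at crop (298,326), within 1 px of where the fitted pose puts it, so the fit is good. The cabinet is at (0.723, 0.016) with yaw -0.241, and the drawer is about 72 mm open. Tool x already points roughly along cabinet -x and tool y along cabinet +y.

Call:
arm_command(targets="0 0 -0.035 -0.7 -0.5 0 -1; 0 0 -0.035 -0.7 -0.5 0 -1; 0 0 -0.035 -0.7 -0.5 0 -1; 0 0 -0.035 -0.7 -0.5 0 -1; 0 0 -0.035 -0.7 -0.5 0 -1", force=40)

```text
time: 0.6
position: [0.2594, 0.3631, 0.2453]
orientation: [[-0.97, 0.243, 0.0], [0.243, 0.97, -0.001], [-0.0, -0.001, -1.0]]
contact_force: [-0.8, 0.1, 0.6]
width: 0.0123
grip_force: 0.0
```

```bash
cat > loc.py <<'E'
from h import *
import sys
s=bot.observe();t=-.2414;R=np.array([[np.cos(t),-np.sin(t)],[np.sin(t),np.cos(t)]]);o=np.array([.7234,.0164])
g=[float(v) for v in sys.argv[1:4]];O=s['orientation']
print('local',(R.T@(s['position'][:2]-o)).round(4),'z',s['position'][2].round(4),'t',s['time'],'w',s['width'],'F',s['contact_force'].round(1))
w=np.array([*(R@g[:2]+o),g[2]])-s['position'];print('shares',(O.T@w/.2).round(3),'yaw err(tool z,share)',-np.arctan2(*(R.T@-O[:2,0])[::-1])/(np.pi/2))
E
python3 loc.py -.255 0 .245
```

```text
local [-0.5335  0.2257] z 0.2453 t 0.6 w 0.012277663544868107 F [-0.8  0.1  0.6]
shares [-1.397 -1.123  0.003] yaw err(tool z,share) 0.0025212877727459853
```

Call:
arm_command(targets="0 0 0 -0.7 -0.56 0 -1; 0 0 0 -0.7 -0.56 0 -1; 0 0 0 -0.7 -0.56 0 -1; 0 0 0 -0.7 -0.56 0 -1; 0 0 0 -0.7 -0.56 0 -1")

```text
time: 1.1
position: [0.3688, 0.2214, 0.2451]
orientation: [[-0.97, 0.243, 0.0], [0.243, 0.97, -0.001], [-0.0, -0.001, -1.0]]
contact_force: [1.0, 0.5, 0.2]
width: 0.0001
grip_force: 0.0
```

Call:
arm_command(targets="0 0 0 -0.65 -0.55 0 -1; 0 0 0 -0.65 -0.55 0 -1; 0 0 0 -0.65 -0.55 0 -1; 0 0 0 -0.65 -0.55 0 -1; 0 0 0 -0.65 -0.55 0 -1")

```text
time: 1.6
position: [0.4684, 0.0844, 0.2448]
orientation: [[-0.97, 0.242, -0.0], [0.242, 0.97, -0.0], [0.0, -0.0, -1.0]]
contact_force: [-1.1, -0.8, 0.5]
width: -0.0001
grip_force: 0.0
```

Call:
arm_command(targets="0 0 0 0 0 0.2 -1; 0 0 0 0 0 0.4 -1; 0 0 0 0 0 0.6 -1; 0 0 0 0 0 0.7 -1; 0 0 0 0 0 0.7 -1")

```text
time: 2.1
position: [0.4644, 0.0865, 0.1028]
orientation: [[-0.971, 0.238, -0.006], [0.238, 0.971, -0.001], [0.005, -0.002, -1.0]]
contact_force: [-0.8, 0.3, 0.6]
width: -0.0001
grip_force: 0.0
```

```bash
python3 loc.py -.153 0 .105
```

```text
local [-0.2683  0.0062] z 0.1028 t 2.1 w -7.061239076309405e-05 F [-0.8  0.3  0.6]
shares [-0.576 -0.032 -0.014] yaw err(tool z,share) -0.0008554723398088344
```

Call:
arm_command(targets="0 0 0 -0.1 0 0 -1; 0 0 0 -0.2 0 0 -1; 0 0 0 -0.3 0 0 -1; 0 0 0 -0.4 0 0 -1; 0 0 0 -0.48 0 0 -1")

```text
time: 2.6
position: [0.5609, 0.0637, 0.1066]
orientation: [[-0.971, 0.238, 0.0], [0.238, 0.971, 0.001], [0.0, 0.001, -1.0]]
contact_force: [-3.2, 0.8, 1.1]
width: -0.0004
grip_force: 0.0
```

Call:
arm_command(targets="0 0 0 -0.02 0 0 -1; 0 0 0 -0.04 0 0 -1; 0 0 0 -0.06 0 0 -1; 0 0 0 -0.07 0 0 -1; 0 0 0 -0.08 0 0 -1")

```text
time: 3.1
position: [0.5735, 0.059, 0.1052]
orientation: [[-0.971, 0.239, -0.004], [0.239, 0.971, 0.001], [0.004, -0.0, -1.0]]
contact_force: [-15.0, 5.1, 6.2]
width: 0.0001
grip_force: 0.0
```

```bash
python3 loc.py -.153 0 .105
```

```text
local [-0.1557  0.0055] z 0.1052 t 3.1 w 5.025429434368627e-05 F [-15.    5.1   6.2]
shares [-0.014 -0.028  0.001] yaw err(tool z,share) -8.787867868623251e-05
```

Call:
arm_command(targets="0 0 0 -0.01 0 0 -1; 0 0 0 -0.015 0 0 -1; 0 0 0 -0.015 0 0 -1; 0 0 0 -0.015 0 0 -1")

```text
time: 3.5
position: [0.5732, 0.0585, 0.1043]
orientation: [[-0.971, 0.239, -0.01], [0.239, 0.971, 0.001], [0.01, -0.001, -1.0]]
contact_force: [-19.3, 5.7, 5.9]
width: 0.0002
grip_force: 0.0
```

Call:
arm_command(targets="0 0 0 0.1 0 0 -1; 0 0 0 0.25 0 0 -1; 0 0 0 0.3 0 -0.25 -1; 0 0 0 0.3 0 -0.5 -1; 0 0 0 0.3 0 -0.7 -1")

```text
time: 4.0
position: [0.5201, 0.0722, 0.2482]
orientation: [[-0.971, 0.239, 0.002], [0.239, 0.971, -0.0], [-0.002, 0.0, -1.0]]
contact_force: [0.3, 0.6, -0.4]
width: 0.0
grip_force: 0.0
```

```bash
python3 loc.py -.07 -.075 .245
python3 - <<'E'
from h import *
snap('side','side1')
i=cv2.imread('pics/side1.png')[140:320,205:385];cv2.imwrite('pics/c2.png',cv2.resize(i,None,fx=3.3,fy=3.3,interpolation=cv2.INTER_CUBIC))
E
```

```text
local [-0.2108  0.0056] z 0.2482 t 4.0 w 1.9253933576990403e-05 F [ 0.3  0.6 -0.4]
shares [-0.704 -0.403  0.017] yaw err(tool z,share) 0.00010301516283939041
```

View pics/c2.png

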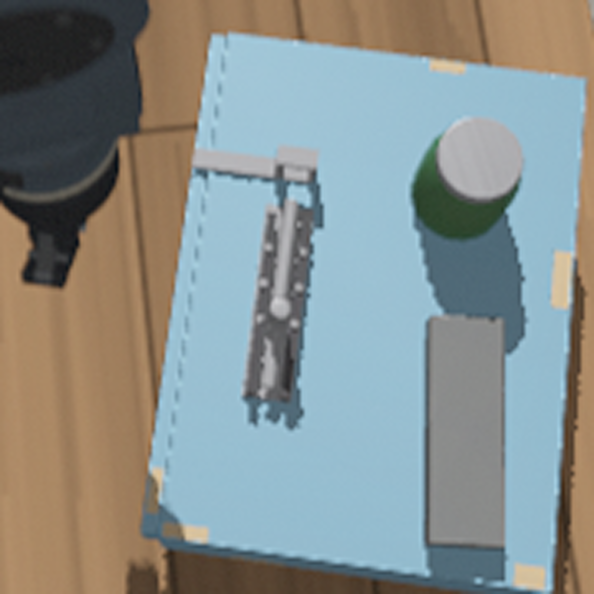

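The crop shows the drawer flush and shut. The eye at crop (297,160) is in line with the rod, and the post is still at its first place at (280,307).

Call:
arm_command(targets="0 0 0 -0.2 -0.12 0 -1; 0 0 0 -0.4 -0.24 0 -1; 0 0 0 -0.6 -0.36 0 -1; 0 0 0 -0.7 -0.41 0 -1; 0 0 0 -0.7 -0.41 0 -1")

```text
time: 4.55
position: [0.6386, -0.0434, 0.2443]
orientation: [[-0.97, 0.242, 0.0], [0.242, 0.97, -0.001], [-0.0, -0.001, -1.0]]
contact_force: [0.9, -0.4, -0.2]
width: -0.0001
grip_force: 0.0
```

Call:
arm_command(targets="0 0 0 0 0 0.15 -1; 0 0 0 0 0 0.28 -1; 0 0 0 0 0 0.28 -1; 0 0 0 0 0 0.28 -1")

```text
time: 4.95
position: [0.6363, -0.0405, 0.19]
orientation: [[-0.971, 0.239, -0.0], [0.239, 0.971, -0.0], [0.0, -0.0, -1.0]]
contact_force: [-0.6, 0.0, 0.3]
width: 0.0003
grip_force: 0.0
```

```bash
python3 loc.py -.07 -.0015 .19
python3 - <<'E'
from h import *
snap('side','side2')
i=cv2.imread('pics/side2.png')[140:320,205:385];cv2.imwrite('pics/c3.png',cv2.resize(i,None,fx=3.3,fy=3.3,interpolation=cv2.INTER_CUBIC))
E
```

```text
local [-0.071  -0.0761] z 0.19 t 4.95 w 0.000279269335361248 F [-0.6  0.   0.3]
shares [-0.005  0.373 -0.   ] yaw err(tool z,share) -3.960632559912834e-05
```

View pics/c3.png

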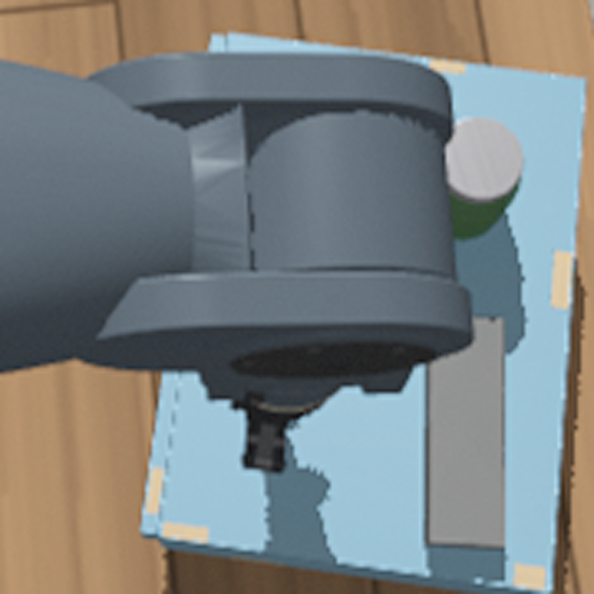

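The arm hides the channel in this picture, but the fingers are in place behind the post and the jar and whetstone haven't moved. I'll push along +y and watch the force.

Call:
arm_command(targets="0 0 0 0 0.06 0 -1; 0 0 0 0 0.11 0 -1; 0 0 0 0 0.15 0 -1; 0 0 0 0 0.19 0 -1; 0 0 0 0 0.22 0 -1")

```text
time: 5.5
position: [0.6477, 0.0016, 0.1903]
orientation: [[-0.971, 0.24, 0.001], [0.24, 0.971, -0.002], [-0.002, -0.002, -1.0]]
contact_force: [-1.4, -3.2, 3.5]
width: 0.0
grip_force: 1.9
```

Call:
arm_command(targets="0 0 0 0 0.03 0 -1; 0 0 0 0 0.06 0 -1; 0 0 0 0 0.09 0 -1; 0 0 0 0 0.11 0 -1; 0 0 0 0 0.13 0 -1")

```text
time: 6.0
position: [0.6538, 0.0269, 0.1897]
orientation: [[-0.971, 0.24, 0.0], [0.24, 0.971, -0.001], [-0.001, -0.001, -1.0]]
contact_force: [0.4, -3.5, 2.5]
width: 0.0002
grip_force: 1.5
```

```bash
python3 loc.py -.07 -.0015 .19
```

```text
local [-0.0701 -0.0064] z 0.1897 t 6.0 w 0.00022800374091030187 F [ 0.4 -3.5  2.5]
shares [-0.001  0.025 -0.002] yaw err(tool z,share) 0.0004094905426729736
```

Call:
arm_command(targets="0 0 0 0 0.01 0 -1; 0 0 0 0 0.02 0 -1; 0 0 0 0 0.03 0 -1; 0 0 0 0 0.04 0 -1; 0 0 0 0 0.05 0 -1")

```text
time: 6.5
position: [0.6555, 0.0352, 0.1891]
orientation: [[-0.971, 0.24, -0.001], [0.24, 0.971, -0.003], [0.0, -0.004, -1.0]]
contact_force: [-3.2, -14.1, 2.8]
width: 0.0004
grip_force: 7.5
```

```bash
python3 loc.py -.07 -.0015 .19
```

```text
local [-0.0705  0.002 ] z 0.1891 t 6.5 w 0.00035126795637161547 F [ -3.2 -14.1   2.8]
shares [-0.002 -0.018 -0.004] yaw err(tool z,share) 0.0008366233829887927
```

The force has reached 14 N, above the 8 N detent, at the expected travel, so this is the hard stop. I'll hold there briefly, then back off and look.

Call:
arm_command(targets="0 0 0 0 0.01 0 -1; 0 0 0 0 0.01 0 -1; 0 0 0 0 0.01 0 -1")

```text
time: 6.8
position: [0.6555, 0.0353, 0.1892]
orientation: [[-0.97, 0.242, -0.002], [0.242, 0.97, -0.006], [0.001, -0.006, -1.0]]
contact_force: [-3.5, -16.1, 3.4]
width: 0.0002
grip_force: 8.5
```

Call:
arm_command(targets="0 0 0 0 -0.06 0 -1; 0 0 0 0 -0.2 0 -1; 0 0 0 0 -0.25 -0.2 -1; 0 0 0 0 -0.25 -0.4 -1; 0 0 0 0 -0.25 -0.5 -1")

```text
time: 7.3
position: [0.645, -0.0105, 0.2928]
orientation: [[-0.971, 0.24, 0.004], [0.24, 0.971, 0.001], [-0.004, 0.001, -1.0]]
contact_force: [1.2, 0.5, -0.9]
width: -0.0001
grip_force: 0.0
```

Call:
arm_command(targets="0 0 0 0.25 0 0 -1; 0 0 0 0.5 0 0 -1; 0 0 0 0.75 0 0 -1; 0 0 0 0.9 0 0 -1; 0 0 0 0.9 0 0 -1")

```text
time: 7.8
position: [0.4663, 0.0338, 0.2903]
orientation: [[-0.971, 0.238, 0.0], [0.238, 0.971, 0.001], [-0.0, 0.001, -1.0]]
contact_force: [-0.1, -0.9, 0.3]
width: 0.0
grip_force: 0.0
```

```bash
python3 loc.py -.07 -.0015 .19
python3 - <<'E'
from h import *
snap('side','side3')
i=cv2.imread('pics/side3.png')[140:320,205:385];cv2.imwrite('pics/c4.png',cv2.resize(i,None,fx=3.3,fy=3.3,interpolation=cv2.INTER_CUBIC))
c=load('side3')
t=-.2414;R=np.array([[np.cos(t),-np.sin(t)],[np.sin(t),np.cos(t)]]);o=np.array([.7234,.0164])
for y in(-.005,.02): print(y,(np.array(proj(c,[*(R@[-.07,y]+o),.207]))-[205,140]+.5)*3.3)
E
```

```text
local [-0.2539 -0.0445] z 0.2903 t 7.8 w 1.0271165544977822e-05 F [-0.1 -0.9  0.3]
shares [-0.919  0.214  0.502] yaw err(tool z,share) -0.0005666474948785781
-0.005 [287.09509695 272.82138947]
0.02 [291.618584   235.69074699]
```

View pics/c4.png

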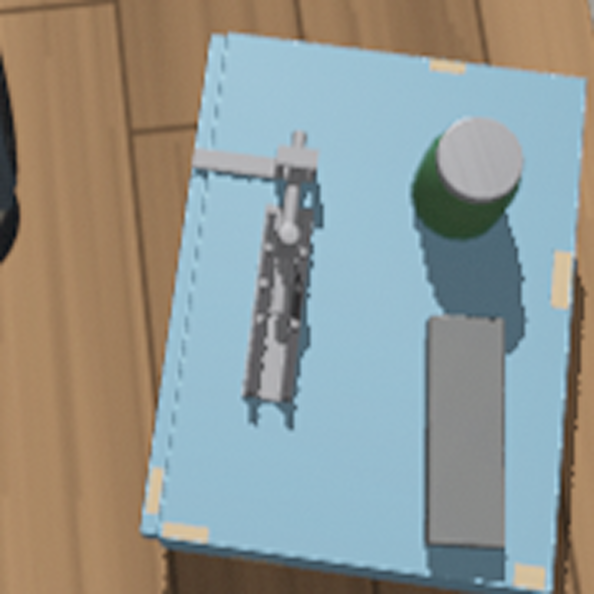

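The post is at crop (289,232), where the second stop should be (292,236). The rod sticks out through the eye at (299,138), the drawer is shut, and the jar and whetstone haven't moved.

```bash
python3 -c "from workcell import bot; print(bot.job_done())"
```

```text
the job is handed in; nothing more can be done
None
```

The drawer is fully shut and the bolt is at its second stop through the keeper's eye; the jar and whetstone look unmoved, the arm never came near the hammer (not re-checked by camera), and the job is handed in with no verdict returned.

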